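# Draw the clay tile forward in the specimen rack

## Robot

A 7-joint arm with a two-finger parallel gripper is mounted at the origin on the work surface. World frame = base frame: x ahead of the robot, y to its left, z up, the work surface at z = 0. Lengths are in m, angles in rad, forces in N, time in s.
With the tool pointing down it reaches from about 0.425 to 0.875 m from the base axis. Payload 9.9 kg.
Tool frame: the origin (TCP) lies midway between the tips of the shut fingers; the grasp point (between the pads) lies 19 mm behind it (ctrl.pinch_z is the z of the grasp point in the tool frame, in m); z points along the fingers, y is the direction in which the jaws open and shut (so a half turn about z gives the same grasp; the last joint's range is limited). The gripper opens to 85 mm and grips with 20 to 120 N. Pads are 22 mm wide; open, the fingers measure 114 mm over their backs; the gripper's body (76 mm by 85 mm) begins 54 mm behind the grasp point. The pads swing forward as they close: fully open they stand 13 mm farther back than shut.
Start: joints at [-1.238, 0.576, 0.025, 1.437, -0.015, 1.129, -0.057], TCP at [0.273, 0.617, 0.231] pointing down, gripper open.
Joint ranges: [-2.76, 2.76], [-0.34, 2.15], [-1.52, 1.57], [0.19, 2.46], [-1.09, 4.23], [0.17, 1.99], [-2.82, 2.82]. Speed limits (rad/s): [2.22, 2.22, 3.01, 3.01, 3.14, 3.14, 3.14].

## Interface

Orientations are given as a 3x3 rotation matrix whose columns are the frame's x, y, z axes.
In Python, from workcell import ctrl gives the robot as it stands. Calls block until the motion is done:
- ctrl.move_pose(position, orientation): joint-space move of the TCP to a pose.
- ctrl.movel(position, feed=0.15, rot=None): straight line of the TCP; rot=None keeps the orientation; feed is the mean speed in m/s.
- ctrl.set_joints(angles): joint-space move.
- ctrl.command_gripper(opening): opening from 0.0 (shut) to 1.0 (fully open); the grip force is fixed at half the most; returns when the fingers have stopped.
- ctrl.pause(seconds).
- ctrl.ik(position, orientation): joint angles nearest the present ones, or None.
- ctrl.state(): the state.
- ctrl.get_image(name): name is "scene" or "side" or "wrist"; returns the picture (420x560x3 uint8, red, green, blue); there is no depth.
- ctrl.calibration(name): a dict with "mtx" (3x3 intrinsics, pixels), "view" (4x4, takes a point from world to camera coordinates). Camera axes: x right, y down, z forward; pixel columns grow to the right and rows downward; lengths in m; the calibration is good to about 2 mm. A picture is of the moment at which its call begins: read the wrist's pose just before it. calibration takes no time and is no camera call; for the wrist camera it gives the pose at the moment of the call.
A pose or a line that the arm cannot do raises ctrl.PlanningError and nothing moves.
- ctrl.sign_off(): hands the job in, once; it reports no verdict.
Trained networks look in the newest picture that a camera, given by its name, has taken for a name from the list of things; names that differ only in an ending like _2 or _b are one class to them, and where a whole thing is asked for, a point or a joint stands for the part that bears it (a point fixed in the world has none). Each returns a list of dicts, best first, with "conf" (0 to 1); they miss things now and then, are a little off and sometimes report something else, mostly with a low value. They report only what shows in the picture. A call takes as long as a camera call. They do not tell look-alikes from the thing itself.
- ctrl.recognise(camera, thing): "at" ([row, column] in pixels, amid what is visible of it).
- ctrl.trace(camera, thing): "region" (420x560 bool, what is visible of it) and "at" ([row, column] in pixels, amid what is visible of it).
- ctrl.landmark_of(camera, thing): "at" ([row, column] in pixels: a listed point, or the origin of a listed thing).
The state is a dict: "time_s": time; "joint_positions": joint angles; "dq": joint speeds; "tau": joint torques, N m; "eef_pos": TCP position; "ee_rot": TCP orientation; "contact_force": force on the tool from outside, world axes, zero at the start; "wrist_torque": the same for the moment, N m; "grip_width": opening from 0.0 (shut) to 1.0 (fully open).
Only numpy, scipy, OpenCV 4.12 (cv2) and the standard library are available. Lean on these libraries where they do the work, as an engineer would, in place of code of your own. Each camera call takes 0.05 s, during which the arm holds its last target. There are 200 camera calls.

## Task

In the stone-testing lab's specimen rack, bring the brick-red clay tile forward for measuring: press down on its top with the fingertips and drag it along its lane, keeping it flat on the bed, until it lies against the yellow front stop; then let go of it. Leave the dark granite tile and the white marble tile where they are.

Things in the scene. Friction and masses are not known exactly. Their poses are not given: they have to be found in the camera images.
- clay_tile: brick-red clay tile, 98 x 98 x 14 mm, 0.2-0.35 kg, flat in one of the rack's three lanes (which one varies), near the rear wall; top face 20 mm above the work surface. Origin: centre of its underside; z up. The one to bring forward. Slides easily on the slick bed (friction about 0.25): closed fingertips pressing its top with 6 to 20 N carry it along.
- granite_tile: dark-grey speckled granite tile, 98 x 98 x 14 mm, 0.36 kg, flat in one of the rack's three lanes (which one varies), near the rear wall; top face 20 mm above the work surface. Origin: centre of its underside; z up. Stays where it is.
- marble_tile: white marble tile, 98 x 98 x 14 mm, 0.36 kg, flat in one of the rack's three lanes (which one varies), near the rear wall; top face 20 mm above the work surface. Origin: centre of its underside; z up. Stays where it is.
- rack: fixed rack, 201 (x) by 350 (y) mm, grey-blue bed 6 mm high; rails 14 mm high; lanes along x, 106 mm wide, centres at y = -114, 0, 114 mm. Rear wall (+x end) 30 mm high, yellow front stop (-x end) 14 mm high, inner faces at x = +-92.5 mm. Origin: centre of underside; +x to the rear, away from the robot. Tile centres start at x = 34 to 44 mm; against the front stop, x = -43.5 mm.
Not all that is in view belongs to the job. What is meant by the clay_tile is not turquoise, and is the smaller of those in its own colour.

How it is judged:
On the way:
1. the clay tile is being drawn forward, flat, with the fingers in contact with it (contact force between the fingers and clay_tile above 1 N and distance of clay_tile from where it was at the start of the episode above 0.012 m and z of clay_tile in the frame of rack below 0.012 m), for 0.1 s.
At the end, for the whole second after the job is handed in: the clay tile lies flat on the bed of the rack (within 5 degrees, underside no more than 10 mm above the work surface), at rest, within 12 mm of the yellow front stop; the granite and marble tiles are within 15 mm of where they began (x of clay_tile in the frame of rack below -0.0315 m and z of clay_tile in the frame of rack below 0.01 m and angle between clay_tile's own z axis and vertical below 0.08 rad and linear speed of clay_tile below 0.01 m/s and distance of each of granite_tile, marble_tile from where it was at the start of the episode below 0.015 m); the robot touches nothing.
It fails at once if the clay tile is lifted more than 10 mm off the bed (z of clay_tile in the frame of rack above 0.016 m).
It fails at once if the granite tile is moved 15 mm or more (distance of granite_tile from where it was at the start of the episode above 0.015 m).
It fails at once if the marble tile is moved 15 mm or more (distance of marble_tile from where it was at the start of the episode above 0.015 m).
It also fails if it takes over 32 s, if anything falls off the work surface, if the arm or the gripper's body presses on something with over 40 N, if the wrist force passes 120 N, or if a joint passes its speed limit or range.

## Working session

There is one attempt and no reset: what is moved stays moved. The work goes in short steps, each a Python script; the robot and the scene stay as the last script left them, time stands still between calls to the robot, and variables do not carry over. Pictures are saved under pics/ and viewed, about 8 in all and at most 12, crops included, and the job is handed in when it is done.

```bash
mkdir -p pics; cat > h.py <<'E'
import numpy as np, cv2
from workcell import ctrl
def ray(cam,at,z,cal=None):
    c=cal or ctrl.calibration(cam); V=np.array(c["view"]);K=np.array(c["mtx"])
    d=V[:3,:3].T@np.linalg.inv(K)@[at[1],at[0],1]; o=-V[:3,:3].T@V[:3,3]
    return o+d*(z-o[2])/d[2]
def save(im,n): cv2.imwrite("pics/"+n,im[:,:,::-1])
E
python3 - <<'E'
from h import *
for c in ["scene","side"]:
    save(ctrl.get_image(c),c+"1.png")
    for t in ["clay_tile","granite_tile","marble_tile","rack"]:
        for r in ctrl.recognise(c,t): print(c,t,np.round(r["at"]),round(r["conf"],2),ray(c,r["at"],.02).round(3))
for r in ctrl.landmark_of("scene","rack"): print(r, ray("scene",r["at"],0))
print(ctrl.state()["time_s"])
E
```

```text
scene clay_tile [322. 412.] 0.93 [0.783 0.316 0.02 ]
scene clay_tile [135. 186.] 0.79 [ 0.297 -0.212  0.02 ]
scene clay_tile [225. 274.] 0.72 [0.577 0.041 0.02 ]
scene granite_tile [232. 219.] 0.62 [ 0.606 -0.076  0.02 ]
scene marble_tile [223. 322.] 0.75 [0.563 0.146 0.02 ]
scene rack [206. 264.] 0.73 [0.526 0.015 0.02 ]
side clay_tile [203. 310.] 0.92 [0.575 0.026 0.02 ]
side clay_tile [121. 322.] 0.76 [0.78  0.313 0.02 ]
side clay_tile [338. 238.] 0.58 [ 0.277 -0.227  0.02 ]
side granite_tile [230. 344.] 0.69 [ 0.603 -0.087  0.02 ]
side marble_tile [176. 284.] 0.56 [0.566 0.144 0.02 ]
side rack [222. 298.] 0.66 [ 0.52  -0.016  0.02 ]
{'at': [218.5, 268.8], 'conf': 0.6} [0.54395728 0.02760464 0.        ]
0.55
```

View pics/scene1.png

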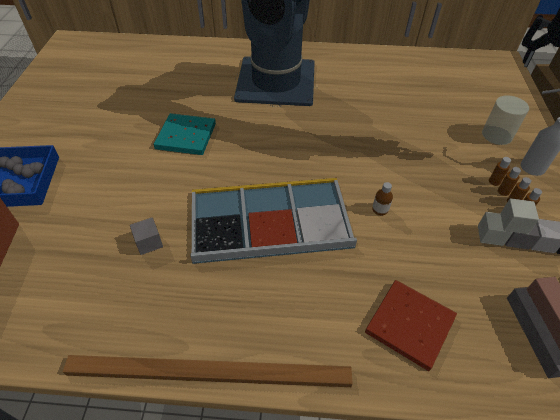

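View pics/side1.png

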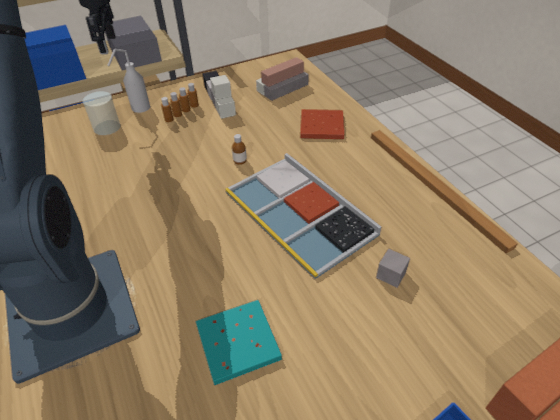

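Three things look like the tile: a red slab outside the rack at scene (322,412), a turquoise tile at (135,186), and a red tile in the middle lane at (225,274). The description (not turquoise, the smaller red one, in a lane) points to the middle-lane tile at about (0.576, 0.033). I'll go above it and check with the wrist camera.

```bash
python3 - <<'E'
from h import *
R=np.array([[1,0,0],[0,-1,0],[0,0,-1.]])
s=ctrl.state(); print(s["ee_rot"].round(2).tolist() if hasattr(s["ee_rot"],"round") else s["ee_rot"])
for cam in ["scene","side"]:
    r=[q for q in ctrl.trace(cam,"clay_tile") if np.hypot(*(ray(cam,q["at"],.02)[:2]-[.576,.033]))<.05]
    if r: print(cam,ray(cam,r[0]["at"],.02), r[0]["region"].sum())
def cand(y):
    c,s_=np.cos(y),np.sin(y); Z=np.array([[c,-s_,0],[s_,c,0],[0,0,1]]); return Z@R
y=0.14
for yy in (y,y+np.pi/2,y-np.pi/2,y+np.pi):
    q=ctrl.ik([.56,.03,.25],cand(yy)); q2=ctrl.ik([.49,.02,.02],cand(yy)); print(yy,None if q is None else np.round(q,2),None if q2 is None else np.round(q2,2))
ctrl.command_gripper(0.0)
Q=[ (np.abs(np.array(q)-s["joint_positions"]).max(),yy) for yy in (y,y+np.pi/2,y-np.pi/2,y+np.pi) if (q:=ctrl.ik([.56,.03,.25],cand(yy))) is not None]
yy=min(Q)[1]; print("use",yy)
ctrl.move_pose([.53,.03,.28],cand(yy))
im=ctrl.get_image("wrist"); save(im,"w1.png")
c=ctrl.calibration("wrist"); 
for t in ["clay_tile","granite_tile","marble_tile"]:
    for r in ctrl.trace("wrist",t):
        cnt=max(cv2.findContours(r["region"].astype(np.uint8),0,2)[0],key=len)[:,0]
        P=np.array([ray("wrist",(p[1],p[0]),.02,c)[:2] for p in cnt])
        print(t,round(r["conf"],2),np.round(r["at"]),ray("wrist",r["at"],.02,c).round(3),cv2.minAreaRect((P*1000).astype(np.float32)))
print(ctrl.state()["time_s"],ctrl.state()["eef_pos"],ctrl.state()["contact_force"],ctrl.state()["grip_width"])
E
```

```text
[[-0.91, 0.4, -0.0], [0.4, 0.91, -0.0], [-0.0, -0.0, -1.0]]
scene [0.58427997 0.03605179 0.02      ] 1537
side [0.57212034 0.0241578  0.02      ] 1260
0.14 [-0.63  0.48  0.77  1.73 -0.37  1.08 -1.17] [-0.42  0.68  0.44  2.15 -0.66  0.45 -0.9 ]
1.7107963267948967 [-0.45  0.42  0.47  1.73 -0.21  1.04  0.23] [-0.26  0.63  0.19  2.14 -0.29  0.39  0.3 ]
-1.4307963267948964 [-0.84  0.76  1.36  1.74 -0.77  1.3  -2.31] [ 0.14  0.64 -0.4   2.13  0.54  0.47  2.59]
3.2815926535897932 [-0.23  0.39  0.13  1.72 -0.06  1.03  1.63] [-0.08  0.62 -0.08  2.14  0.13  0.39  1.44]
use 1.7107963267948967
clay_tile 0.78 [315.  78.] [ 0.282 -0.211  0.02 ] ((283.95123291015625, -214.11087036132812), (141.7601318359375, 134.91819763183594), 84.16185760498047)
clay_tile 0.77 [173. 320.] [0.584 0.039 0.02 ] ((584.77587890625, 37.422569274902344), (97.44979095458984, 99.44812774658203), 10.899974822998047)
clay_tile 0.58 [ 12. 542.] [0.788 0.244 0.02 ] ((779.3762817382812, 239.4142303466797), (58.70331573486328, 29.348960876464844), 8.157422065734863)
granite_tile 0.8 [250. 325.] [ 0.61  -0.061  0.02 ] ((608.9283447265625, -73.07928466796875), (97.11886596679688, 102.7651138305664), 11.741424560546875)
granite_tile 0.18 [136. 254.] [0.499 0.071 0.02 ] ((549.1764526367188, 27.146408081054688), (204.57687377929688, 356.6138000488281), 11.10331916809082)
marble_tile 0.68 [ 76. 315.] [0.559 0.147 0.02 ] ((561.0983276367188, 145.8227081298828), (99.55172729492188, 99.19902038574219), 11.626300811767578)
3.9083 [0.53004651 0.03061748 0.27987341] [ 0.03485078 -0.48491681  0.0373304 ] 0.003157578637364257
```

View pics/w1.png

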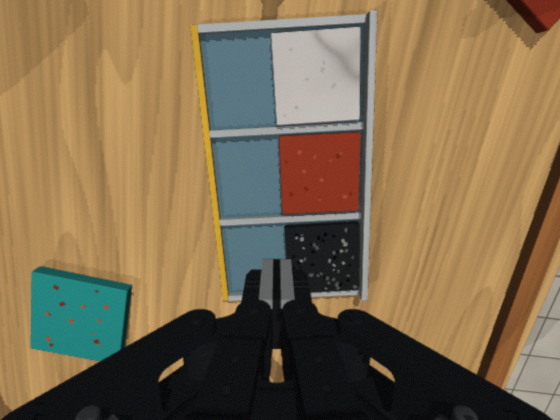

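The wrist view shows the red tile at (173,320) in the middle lane. It measures 97x99 mm, which matches; the turquoise one (315,78) and the large red one (12,542) are outside the rack. The tile centre is (0.585, 0.037) and the rack yaw is about 11.3°. Next I press down under force control.

```bash
python3 - <<'E'
from h import *
a=np.radians(11.3); y=a+np.pi/2; c,s=np.cos(y),np.sin(y)
R=np.array([[c,-s,0],[s,c,0],[0,0,1]])@np.diag([1,-1,-1.])
p=np.array([.584,.0373])
ctrl.move_pose([*p,.06],R); ctrl.movel([*p,.03],feed=.1); ctrl.pause(.2)
f0=np.array(ctrl.state()["contact_force"]); print("f0",f0.round(2))
z=.025
while z>.008:
    ctrl.movel([*p,z],feed=.05); ctrl.pause(.1)
    s_=ctrl.state(); f=np.array(s_["contact_force"])-f0
    if f[2]>1: print(round(z,4),f.round(1),s_["eef_pos"][2].round(4))
    if f[2]>9: break
    z-=.001 if f[2]<1 else .0005
d=-np.array([np.cos(a),np.sin(a)])
if f[2]>5:
    q=p+d*.015
    ctrl.movel([*q,z],feed=.04)
    s_=ctrl.state(); f=np.array(s_["contact_force"])-f0
    print("drag",f.round(1),s_["eef_pos"].round(4))
print(z,s_["time_s"])
save(ctrl.get_image("side"),"s2.png")
for r in ctrl.trace("scene","clay_tile") if ctrl.get_image("scene") is not None else []:
    print(ray("scene",r["at"],.02).round(4),r["conf"])
E
```

```text
f0 [ 0.63 -0.07 -0.03]
0.02 [-1.2  0.4  4.7] 0.0202
0.0195 [-1.6  0.  10.8] 0.0201
drag [-0.5 -0.   7.9] [0.5698 0.0342 0.0201]
0.019499999999999997 8.4417
[0.5813 0.0349 0.02  ] 0.85
[ 0.2981 -0.2089  0.02  ] 0.84
[0.7861 0.3174 0.02  ] 0.59
```

```bash
python3 - <<'E'
import cv2
a=cv2.imread("pics/side1.png")[140:290,210:400];b=cv2.imread("pics/s2.png")[140:290,210:400]
cv2.imwrite("pics/c2.png",cv2.resize(cv2.hconcat([a,b]),None,fx=2,fy=2,interpolation=2))
E
```

```text
(no output)
```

View pics/c2.png

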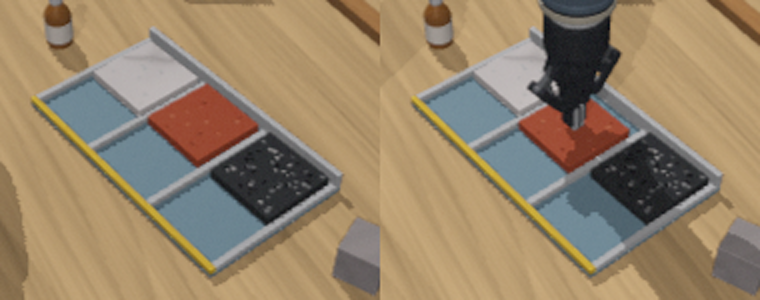

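The crop shows the tile has moved about 10 mm or more forward with the fingertips, flat. I'll continue in segments, adjusting the force as I go.

```bash
python3 - <<'E'
from h import *
a=np.radians(11.3); d=-np.array([np.cos(a),np.sin(a)]); p=np.array([.584,.0373]); f0=np.array([.63,-.07,-.03]); z=.0194
for t in [.03,.045,.06,.072,.083]:
    ctrl.movel([*(p+d*t),z],feed=.05)
    s=ctrl.state(); f=np.array(s["contact_force"])-f0; print(t,f.round(1),s["eef_pos"].round(4),round(z,4))
    if f[2]<8: z-=.0003
    if f[2]>15: z+=.0004
e=p+d*.083
ctrl.movel([*e,.06],feed=.1); ctrl.movel([*(p+d*.05+[0,0]),.25],feed=.25)
im=ctrl.get_image("wrist"); save(im,"w3.png"); c=ctrl.calibration("wrist")
C={}
for t in ["clay_tile","granite_tile","marble_tile"]:
    for r in ctrl.trace("wrist",t):
        cnt=max(cv2.findContours(r["region"].astype(np.uint8),0,2)[0],key=len)[:,0]
        P=np.array([ray("wrist",(q[1],q[0]),.02,c)[:2] for q in cnt])
        print(t,round(r["conf"],2),cv2.minAreaRect((P*1000).astype(np.float32)))
print(ctrl.state()["time_s"])
E
```

```text
0.03 [-2.8 -0.7 11. ] [0.5551 0.0312 0.0201] 0.0194
0.045 [-2.3  0.3 11.5] [0.5403 0.0282 0.0201] 0.0194
0.06 [-2.5 -0.3 11.5] [0.5257 0.0253 0.0201] 0.0194
0.072 [-1.8 -0.9 11. ] [0.514  0.0229 0.0201] 0.0194
0.083 [-1.8 -1.  12. ] [0.5032 0.0208 0.0201] 0.0194
clay_tile 0.95 ((504.3294677734375, 22.033695220947266), (99.54735565185547, 99.54474639892578), 11.338726043701172)
clay_tile 0.94 ((768.4795532226562, 245.3860626220703), (18.199068069458008, 45.92003631591797), 58.88499450683594)
clay_tile 0.84 ((283.27154541015625, -213.126220703125), (141.9058380126953, 136.7293701171875), 84.74850463867188)
granite_tile 0.63 ((609.2991333007812, -73.79264068603516), (96.88336181640625, 103.27274322509766), 12.377192497253418)
marble_tile 0.84 ((560.9817504882812, 145.27947998046875), (99.0125503540039, 98.20185852050781), 11.931891441345215)
12.3833
```

View pics/w3.png

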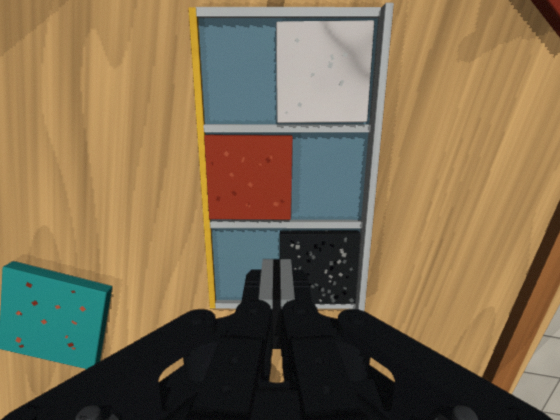

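The wrist view shows the red tile at (178,250) touching the yellow stop. The granite and marble tiles haven't moved, and the arm is clear.

```bash
python3 -c "
from workcell import ctrl
ctrl.pause(.3); print(ctrl.state()['contact_force']); ctrl.sign_off()"
```

```text
[ 1.25879357  0.35204042 -0.45545595]
the job is handed in; nothing more can be done
```

The clay tile is forward against the yellow front stop and I've handed the job in; sign-off reports no verdict. I picked the red tile in the middle lane (about 98 mm), not the larger red slab or the turquoise tile outside the rack. I pressed on it with closed fingertips at about 8–12 N and moved them 83 mm along the lane, then lifted clear.

- **Clay tile:** in the last wrist picture it lies flat and shows no gap to the yellow stop. Its centre measured (0.504, 0.022), about 82 mm from where it started; 81 mm was expected.
- **Other tiles:** the granite and marble tiles measured within 1 mm of where they began.
- **Arm:** it was about 0.25 m above the table and touching nothing. The wrist reading there was about 1 N, which I take as sensor offset.
- **Time:** about 12.7 s of the 32 s allowed.
- **Checks that disagreed:** a scene-camera estimate of the tile early in the drag was several mm off, probably because the gripper hid part of the tile. The side picture showed it was moving. No check failed.

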